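# Key the pinion gear onto the axle shaft

## Robot

A 6-joint arm with a two-finger parallel gripper is mounted at the origin on the work surface. World frame = base frame: x ahead of the robot, y to its left, z up, the work surface at z = 0. Lengths are in m, angles in degrees, forces in N, time in s.
With the tool pointing down it reaches from about 0.25 to 0.725 m from the base axis. Payload 9.7 kg.
Tool frame: the origin (TCP) lies midway between the tips of the shut fingers; the grasp point (between the pads) lies bot.grasp_offset behind it (bot.grasp_offset is the distance from the TCP to the grasp point, in m); x points along the fingers, y is the direction in which the jaws open and shut, and the axes are right-handed (so a half turn about x gives the same grasp; the last joint's range is limited). The gripper opens to 85 mm and grips with 20 to 120 N. Pads are 22 mm wide; open, the fingers measure 114 mm over their backs; the gripper's body (76 mm by 85 mm) begins 54 mm behind the grasp point. The pads swing forward as they close: fully open they stand 13 mm farther back than shut.
Start: joints at [71.62, 4.979, 10.078, 95.1, 0, 90], TCP at [0.173, 0.522, 0.231] pointing down, gripper open.
Joint ranges: [-179.16, 179.16], [-48.56, 103.87], [-65.8, 70.77], [-126.05, 130.52], [-82.76, 87.17], [-180, 180]. Speed limits (degrees/s): [127.2, 127.2, 147.25, 180, 180, 180].

## Interface

Orientations are given as [roll, pitch, yaw] about the fixed x, y, z axes, in that order (R = Rz(yaw) Ry(pitch) Rx(roll)).
In Python, from workcell import status, camera, bot gives the robot as it stands.
- The arm moves only by the shell command python3 -m jog 'ROWS' [OPENING] [FORCE]. ROWS is text: rows parted by semicolons, each of 4 numbers parted by spaces: the shift along the tool's x, y, z in mm, then the turn about the tool's x in degrees. A call has exactly 8 rows; each row is the pose to reach, as a shift and turn from the pose commanded when the call began, along the tool's axes at that moment; what a row does not reach only later rows make up. A row lasts 1/8 s, in which the tool goes at most 62.5 mm and 10.7 degrees, less where a joint would pass 70% of its speed; a pose out of reach is approached as far as the arm can. A call with a gripper value outside its range is refused whole. OPENING is the opening, from 0 (shut) to 1 (fully open), set as the call begins (- or left out, the last holds). The fingers move at their own pace and stop on an object; FORCE is the grip in N (left out, the last holds). Time passes only in rows, so rows that repeat a pose let the fingers close, or fill a call up. It gives the time, the measured TCP pose, the force and the opening at its end, in the units of the state.
- status.get_obs(): the state, without advancing time (a new reading comes with each control period).
- camera(name): name is "side" or "top" or "wrist"; returns a dict with "color" (384x512x3 uint8, red, green, blue), "vfov" (degrees; the focal length in pixels is half the picture's height over the tangent of half this angle, whatever the lens; pixels are square), "cx", "cy" (the principal point, pixels), "rvec" (rotation vector, rad) and "tvec" (3), from world to camera coordinates, as OpenCV has them. Camera axes: x right, y down, z forward; pixel columns grow to the right and rows downward; lengths in m; the calibration is good to about 2 mm. A picture is of the moment at which its call begins. There is no depth.
- bot.job_done(): hands the job in, once; it reports no verdict.
The state is a dict: "time": time; "q": joint angles; "qd": joint speeds; "joint_efforts": joint torques, N m; "ee_pos": TCP position; "tcp_rot": TCP orientation; "wrist_force": force on the tool from outside, world axes, zero at the start; "torque": the same for the moment, N m; "opening": finger opening in m.
Only numpy, scipy, OpenCV 4.12 (cv2) and the standard library are available. Lean on these libraries where they do the work, as an engineer would, in place of code of your own. Each camera call takes 0.05 s, during which the arm holds its last target. There are 200 camera calls.

## Task

Lay the short loose key into the slot near the top of the axle housing's shaft (the shaft may stand turned a little, so feel for the slot) so that it sits fully down in it and let go of it, then take the gear from its wooden block and slide it, toothed side first, onto the shaft over the key until it is fully home against the shoulder, and let go. Feel your way and push only gently, never harder than about 5 kg (50 N) on key, gear or shaft, and leave the other parts on the bench where they are.

Things in the scene. Friction and masses are not known exactly. Their poses are not given: they have to be found in the camera images.
- shoulder (a point): on the axis of the level steel shaft stub, at the shoulder (end face of the housing's nose), 90 mm above the bench; y along the shaft to its free end, z up; fixed to the housing. The shaft is 28 mm across, straight to y = 62 mm, then a cone to 19 mm across at y = 71. It turns stiffly in the housing (0.4 N m) and stays where left
- slotmid (a point): on the shaft's axis at y = 23 mm, below the middle of the slot; does not turn with the shaft. The slot is a square-ended pocket along the shaft, 11 mm wide, 34 mm long, flat floor 8.5 mm from the axis. The shaft starts turned by an unmeasured angle, up to 0.43 rad either way about y from slot straight up: find the slot by feel or by eye
- key: the short loose key: plain square steel bar 10 x 10 x 32 mm, 25 g, lying on the bench (a similar bar 56 mm long is not wanted). Origin at its centre, y along its length, z up as it lies. Seated, its centre is 13.5 mm from the shaft's axis and it stands 4.5 mm proud of the shaft
- gear: steel gear, 0.35 to 0.7 kg, axis level, on a wooden block. Origin on the bore axis at the toothed end face, which goes against the shoulder; y along the axis to the boss end, z up, the keyway's side. y = 0 to 10 mm: toothed disc 79 mm across; y = 10 to 40: the boss. Bore 29.2 mm across, keyway 12 mm wide up to z = 19.8, no chamfers. Home, its origin is at shoulder (or up to 1 mm lower)
- boss (a point): middle of the gear's square boss, on the bore axis at the gear's y = 25 mm, axes as the gear's, 47 mm above the bench. The boss is 50 x 50 mm, 30 mm long, with flat sides at x = -25 and +25 mm to grip
- gearblock: fixed wooden block under the gear's boss, 40 (x) x 28 (y) x 22 mm high, origin at the centre of its underside. The gear's toothed disc hangs free beside its -y end
- longkey: bystander: square steel bar 10 x 10 x 56 mm lying on the bench, origin at its centre, y along its length
- spraycan: bystander: red and white spray can, 58 mm across, 210 mm high, origin at the centre of its underside
- bearing: bystander: tapered roller bearing, 74 mm across, 22 mm high, origin at the centre of its underside
- race: bystander: plain steel bearing ring, 74 mm across, 20 mm high, origin at the centre of its underside
- wrench: bystander: steel open-ended wrench 190 mm long lying flat, origin under its middle
- bolt: bystander: hexagon bolt standing on its head, 24 mm across, 38 mm high, origin at the centre of its underside
- housing: dark cast axle housing on its foot, bolted to the bench, 132 mm wide, 167 mm long, 156 mm high at its rear flange; its nose is 48 mm across and 45 mm long. Origin on the bench straight below the shoulder; y as at the shoulder (the body lies towards -y)
There are look-alikes about, which are no part of the job. What is meant by the gear is not pink, white or yellow, and is the smaller of those in its own colour.

How it is judged (in metres and radians):
On the way, in this order (a step that is already met when the one before it is completed fails the run):
1. the short key lies fully down in the shaft's slot, let go (y of key in the frame of shoulder between 0.02 and 0.026 m and distance between key and slotmid between 0.0121 and 0.0149 m and angle between the y axis of key and the y axis of shoulder, either way round below 0.1 rad and contact force between the fingers and key below 0.05 N), for 0.2 s.
2. the gear is on the shaft, over the key, against the shoulder (x of gear in the frame of shoulder between -0.0025 and 0.0025 m and z of gear in the frame of shoulder between -0.0025 and 0.0025 m and y of gear in the frame of shoulder between -0.0025 and 0.0025 m and angle between the y axis of gear and the y axis of shoulder, either way round below 0.06 rad and y of key in the frame of shoulder between 0.02 and 0.026 m and distance between key and slotmid between 0.0121 and 0.0149 m and angle between the y axis of key and the y axis of shoulder, either way round below 0.1 rad), for 0.2 s.
At the end, for the whole second after the job is handed in: Key in the slot (centre 12.1 to 14.9 mm from the shaft's axis, within 3 mm of the slot's middle along it, parallel within 0.1 rad); gear on the shaft over it, toothed face within 2.5 mm of the shoulder, centred within 2.5 mm, axes within 0.06 rad; both at rest and released (all of step 2 and linear speed of each of gear, key below 0.02 m/s and contact force between the fingers and gear below 0.05 N); the robot touches nothing.
It fails at once if the gear is pressed on the shaft or housing with more than 50 N (contact force between gear and housing above 50 N).
It fails at once if the key is pressed on the shaft or housing with more than 50 N (contact force between key and housing above 50 N).
It fails at once if the key and the gear are pressed on each other with more than 50 N (contact force between key and gear above 50 N).
It fails at once if the gripper or arm pushes the housing or its shaft with more than 50 N (contact force between the arm and housing above 50 N).
It fails at once if a bystander is moved by more than 15 mm (distance of any of longkey, spraycan, bearing, race, wrench, bolt from where it was at the start of the episode above 0.015 m).
It also fails if it takes over 72 s, if anything falls off the work surface, if the arm or the gripper's body presses on something with over 40 N, if the wrist force passes 120 N, or if a joint passes its speed limit or range.

## Working session

There is one attempt and no reset: what is moved stays moved. The work goes in short steps, Python scripts to look and compute and a shell command to move; the robot and the scene stay as the last step left them, time stands still between calls to the robot, and variables do not carry over. Pictures are saved under pics/ and viewed, about 8 in all and at most 12, crops included, and the job is handed in when it is done.

```bash
ls; mkdir -p pics; cat > h.py <<'E'
import numpy as np, cv2
from scipy.spatial.transform import Rotation as Ro
from workcell import status, camera, bot
def K(c):
    h=c["color"].shape[0]; f=h/2/np.tan(np.radians(c["vfov"]/2))
    return np.array([[f,0,c["cx"]],[0,f,c["cy"]],[0,0,1]])
def ray(c,u,v):
    R=cv2.Rodrigues(np.array(c["rvec"],float))[0]; t=np.array(c["tvec"],float).ravel()
    return -R.T@t, R.T@np.linalg.inv(K(c))@[u,v,1]
def onz(c,u,v,z):
    o,d=ray(c,u,v); return o+d*(z-o[2])/d[2]
def proj(c,P):
    R=cv2.Rodrigues(np.array(c["rvec"],float))[0]; t=np.array(c["tvec"],float).ravel()
    p=K(c)@(R@np.array(P,float)+t); return p[:2]/p[2]
def tri(c1,p1,c2,p2):
    o1,d1=ray(c1,*p1);o2,d2=ray(c2,*p2)
    A=np.stack([d1,-d2],1); s=np.linalg.lstsq(A,o2-o1,rcond=None)[0]
    a,b=o1+d1*s[0],o2+d2*s[1]; return (a+b)/2,np.linalg.norm(a-b)
def save(c,n,crop=None,k=1):
    im=c["color"][...,::-1]
    if crop: im=im[crop[1]:crop[3],crop[0]:crop[2]]
    cv2.imwrite("pics/"+n,cv2.resize(im,None,fx=k,fy=k,interpolation=cv2.INTER_CUBIC))
E
python3 - <<'E'
from h import *
import pickle
cs={n:camera(n) for n in("side","top","wrist")}
pickle.dump(cs,open("c0.pkl","wb"))
for n,c in cs.items():
    o,d=ray(c,256,192); print(n,c["vfov"],o.round(3),(d/np.linalg.norm(d)).round(2))
save(cs["side"],"side0.png",k=1.5); save(cs["top"],"top0.png",k=1.5)
print(status.get_obs(),bot.grasp_offset)
E
```

```text
pics
side 52.39743651133006 [0.457 0.763 0.711] [ 0.12 -0.76 -0.64]
top 49.87280059870834 [0.347 0.053 1.13 ] [ 0.23 -0.01 -0.97]
wrist 64.69004760195057 [0.101 0.546 0.374] [ 0.3  -0.1  -0.95]
{'time': 0.15, 'q': array([7.16187705e+01, 5.00337722e+00, 1.00452215e+01, 9.51009418e+01,
       4.88671539e-04, 9.00009154e+01]), 'qd': array([-0.00943127, -0.13543707,  0.15935247, -0.10153039,  0.00124629,
        0.00422864]), 'joint_efforts': array([ 3.83425140e-04, -5.20762825e+01,  4.65044868e+01,  1.38997808e-02,
       -1.05461802e-05,  1.35416747e-05]), 'ee_pos': array([0.17337568, 0.52176486, 0.23075362]), 'tcp_rot': array([ -90.4728462,   89.9409004, -108.8549914]), 'wrist_force': array([-0.04487201,  0.59744292,  0.95928217]), 'torque': array([-0.02463791,  0.01984102,  0.05522595]), 'opening': 0.08531871527507084} 0.0187
```

View pics/side0.png

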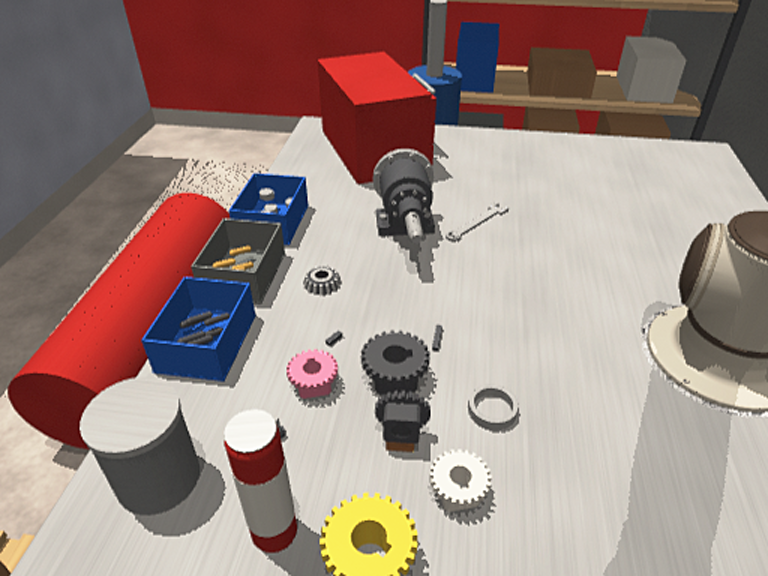

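View pics/top0.png

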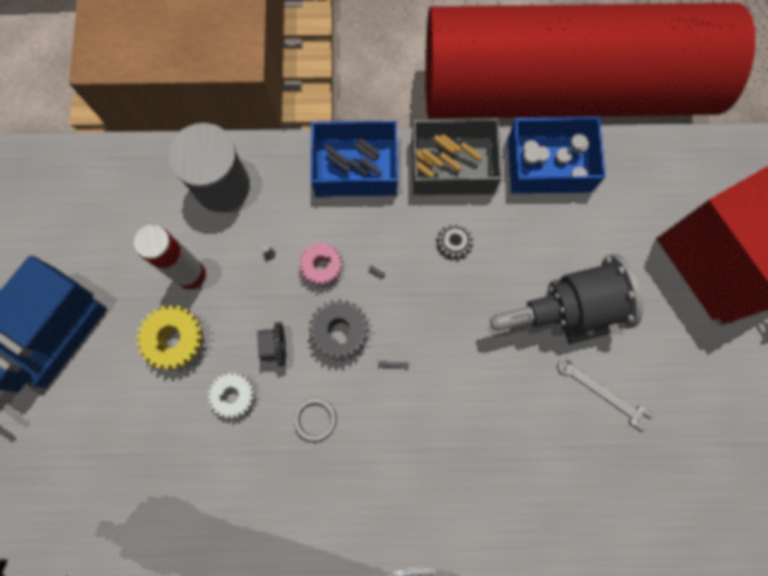

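The side view shows the wanted dark gear on its block at (405,415), the larger dark gear at (395,360), the short key at (334,338) and the long key at (437,338). The housing shaft is at (413,222). In the top view (×1.5) the short key is at (377,271), the gear at (270,345) and the shaft at (515,318).

```bash
python3 - <<'E'
from h import *
import pickle
cs=pickle.load(open("c0.pkl","rb")); t=cs["top"]; s=cs["side"]
g=cv2.cvtColor(t["color"],cv2.COLOR_RGB2GRAY)
def comp(box,th):
    x0,y0,x1,y1=box; m=(g[y0:y1,x0:x1]<th).astype(np.uint8)
    n,l,st,ce=cv2.connectedComponentsWithStats(m)
    for i in range(1,n):
        if st[i,4]>15:
            pts=np.argwhere(l==i)[:,::-1].astype(np.float32)+[x0,y0]
            r=cv2.minAreaRect(pts.astype(np.float32)); print(box,th,st[i],r); yield r
for th in(80,100):
  for r in comp((240,170,265,192),th):
    b=cv2.boxPoints(r); print("key",onz(t,*r[0],.008).round(4),[onz(t,*q,.01)[:2].round(4).tolist() for q in b])
  for r in comp((165,208,197,252),th):
    b=cv2.boxPoints(r); print("gear",[onz(t,*q,.072)[:2].round(4).tolist() for q in b])
save(t,"tz.png",(160,160,450,260),1)
a=cv2.resize(t["color"][200:260,160:200],None,fx=8,fy=8,interpolation=3)
b=cv2.resize(t["color"][180:240,320:400],None,fx=8,fy=8,interpolation=3)
cv2.imwrite("pics/topcrop.png",np.hstack([a[:480],b[:480]])[...,::-1])
a=cv2.resize(s["color"][245:305,245:293],None,fx=8,fy=8,interpolation=3)
b=cv2.resize(s["color"][125:185,245:295],None,fx=8,fy=8,interpolation=3)
cv2.imwrite("pics/sidecrop.png",np.hstack([a[:480],b[:480]])[...,::-1])
E
```

```text
(165, 208, 197, 252) 80 [  8   8  18  30 265] ((184.5999755859375, 229.7000274658203), (17.39252471923828, 27.51181411743164), 18.43494987487793)
gear [[0.4786, 0.264], [0.5463, 0.2431], [0.5311, 0.2001], [0.4638, 0.2214]]
(240, 170, 265, 192) 100 [ 6  9 10  7 34] ((250.65383911132812, 181.76922607421875), (9.707253456115723, 3.3282015323638916), 33.6900634765625)
key [0.6469 0.0604 0.008 ] [[0.6504, 0.0743], [0.6584, 0.069], [0.6424, 0.0466], [0.6345, 0.0519]]
(165, 208, 197, 252) 100 [  7   7  20  36 524] ((181.64825439453125, 232.72348022460938), (35.055511474609375, 18.226207733154297), 86.18592071533203)
gear [[0.5416, 0.2672], [0.544, 0.22], [0.4531, 0.2125], [0.4508, 0.2589]]
```

View pics/topcrop.png

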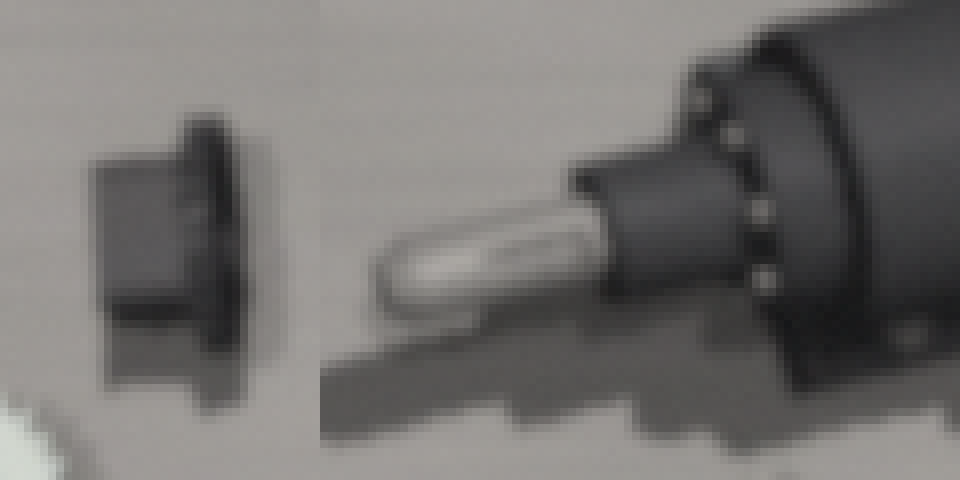

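View pics/sidecrop.png

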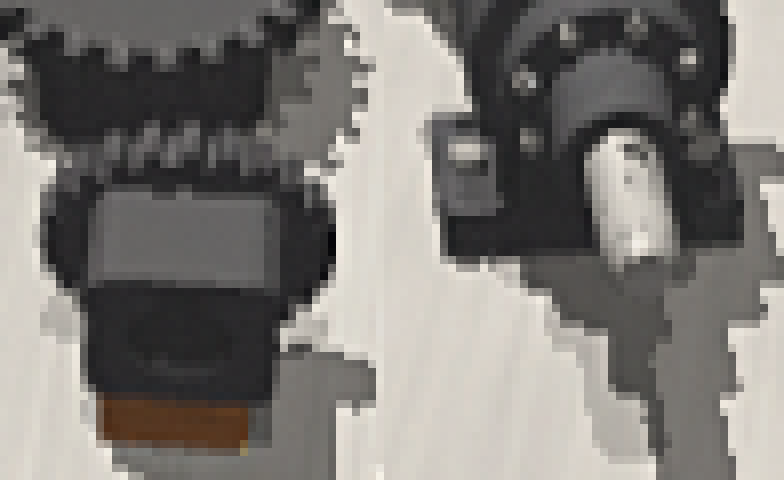

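The crops show the gear's boss in the top crop at about (140,230) of the left half, with the disc toward the right (-y). The slot is visible on the shaft at (545,245), a little off the shaft's top line. The side crop shows the boss and the brown block below it.

```bash
cat >> h.py <<'E'
def tool():
    s=status.get_obs(); return np.array(s["ee_pos"]),Ro.from_euler("xyz",s["tcp_rot"],degrees=True).as_matrix(),s
def goto(p,jaw=None):
    """tool-axis shift in mm and turn in deg to reach TCP p with jaws along world xy direction jaw"""
    e,R,s=tool(); d=R.T@(np.array(p)-e)*1000; a=0
    if jaw is not None:
        j=R.T@np.array([jaw[0],jaw[1],0]); a=np.degrees(np.arctan2(j[2],j[1])); a=(a+90)%180-90
    print("shift",d.round(1),"turn",round(a,1))
E
python3 - <<'E'
from h import *
import pickle
cs=pickle.load(open("c0.pkl","rb")); t=cs["top"]; s=cs["side"]; w=cs["wrist"]
e,R,_=tool(); print(R.round(3)); o,d=ray(w,256,192); print("cam in tool",R.T@(o-e),R.T@d)
T=onz(t,327.8,215,.092); S=onz(t,355.6,210.5,.1); print("tip",T,"shoulder",S)
print("nose axis", onz(t,320/1+(590-320)/8,180+230/8,.09), onz(t,320+420/8,180+225/8,.09))
tt,ss=(367,214),(0,0)
# gear in top: boss face corners top at z=.072
for n,u,v in(("A",92,162),("B",105,300),("C",190,162),("D",190,300)): print(n,onz(t,160+u/8,200+v/8,.072).round(4))
for n,u,v in(("A",88,288),("B",275,288),("C",92,188),("D",270,195)): print("side",n,onz(s,245+u/8,245+v/8,.072).round(4))
for n,u,v in(("shoulder top",640,130),("tip top",645,265)): print(n,onz(s,245+(u-384)/8,125+v/8,.104).round(4))
goto([.647,.060,.25],[1,-.6]); goto([.505,.235,.25],[1,0])
E
```

```text
[[-0.     0.315  0.949]
 [-0.001  0.949 -0.315]
 [-1.    -0.001 -0.   ]]
cam in tool [-0.1429894  -0.00053141 -0.07661878] [ 0.9484196  -0.00302757  0.31739119]
tip [ 0.5335393  -0.13597423  0.092     ] shoulder [ 0.54255403 -0.20588867  0.1       ]
nose axis [ 0.54910484 -0.20395637  0.09      ] [ 0.54995066 -0.25233729  0.09      ]
A [0.53   0.2666 0.072 ]
B [0.485  0.2612 0.072 ]
C [0.5295 0.2349 0.072 ]
D [0.4845 0.234  0.072 ]
side A [0.5322 0.2766 0.072 ]
side B [0.4856 0.2696 0.072 ]
side C [0.5359 0.2448 0.072 ]
side D [0.49   0.2403 0.072 ]
shoulder top [ 0.5433 -0.2006  0.104 ]
tip top [ 0.5322 -0.1155  0.104 ]
shift [ -19.  -288.9  595.1] turn -77.4
shift [ -19.1 -167.6  405.1] turn 71.6
```

```bash
python3 -m jog '0 -30 62 10.6;0 -60 124 21.2;0 -90 186 31.8;0 -120 248 42.4;0 -150 310 53;0 -180 370 63.6;0 -210 430 74;0 -240 490 84' 0.4
python3 - <<'E'
from h import *
goto([.647,.060,.18],[.81,-.585])
E
```

```text
time: 1.15
ee_pos: [0.5316, 0.1701, 0.2312]
tcp_rot: [-176.2, 90.0, 81.1]
wrist_force: [0.3, 0.9, 0.4]
opening: 0.0342
shift [ 51.2 136.8  82. ] turn 23.1
```

```bash
python3 -m jog '8 23 14 4;16 46 28 8;24 69 42 12;32 92 56 16;40 115 70 20;51 137 82 23;51 137 82 23;51 137 82 23' 
python3 - <<'E'
from h import *
import pickle
w=camera("wrist"); pickle.dump(w,open("w1.pkl","wb"))
g=cv2.cvtColor(w["color"],cv2.COLOR_RGB2GRAY)
print(proj(w,[.647,.06,.005])); save(w,"w1.png",k=1.2)
E
```

```text
time: 2.15
ee_pos: [0.6465, 0.0626, 0.1803]
tcp_rot: [-76.8, 90.0, 157.9]
wrist_force: [-0.2, -0.3, 0.4]
opening: 0.0342
[258.02261385 167.96736738]
```

View pics/w1.png

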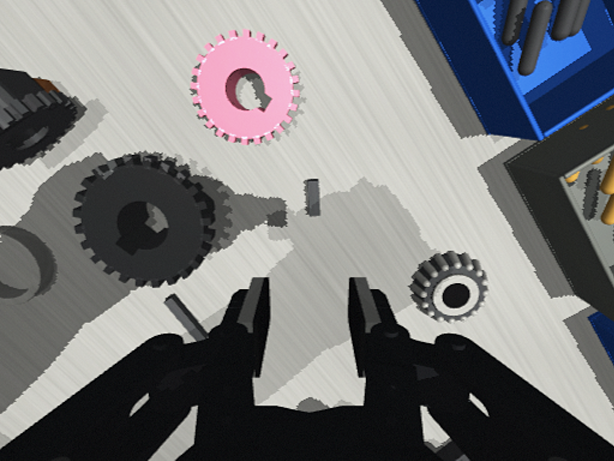

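The wrist view shows the short key at about (313,197) of the ×1.2 picture, nearly aligned with the fingers.

```bash
python3 - <<'E'
from h import *
import pickle
w=pickle.load(open("w1.pkl","rb"))
g=cv2.cvtColor(w["color"],cv2.COLOR_RGB2GRAY); x0,y0,x1,y1=245,142,275,188
print(g[y0+4:y1-4:3,x0+2:x1-2])
m=(g[y0:y1,x0:x1]<135).astype(np.uint8)
n,l,st,_=cv2.connectedComponentsWithStats(m); i=1+st[1:,4].argmax()
p=(np.argwhere(l==i)[:,::-1]+[x0,y0]).astype(np.float32); r=cv2.minAreaRect(p); b=cv2.boxPoints(r); print(st[i],r)
P=[onz(w,*q,.01)[:2].round(4) for q in b]; print(P)
E
```

```text
[[207 213 215 215 210 207 207 211 213 213 211 208 208 212 211 211 207 205
  206 206 206 205 204 204 211 213]
 [209 204 207 213 215 217 214 204 191 142 108  88  50  56  41  36  40  56
  157 209 207 207 207 207 204 203]
 [208 207 210 205 208 186 115 109 100  82  97  96  98  98 100 102  99 100
  141 200 210 204 204 206 207 206]
 [210 212 210 209 209 209 177 102  93  81 105  96  94  98 101 101  96  97
  153 214 213 211 211 204 206 206]
 [211 209 210 210 211 183 108 103  96  87  98  94  95  98  99 100  98  96
  112 173 211 209 209 212 210 203]
 [208 209 209 208 209 212 180 100 106 102  92  95  95  99  99  98 101  97
   98 162 219 210 207 207 211 197]
 [208 208 209 208 210 210 213 185 103 100  85  97  98  95  96 100  99  96
  103 168 215 201 177 177 173 172]
 [208 208 208 208 208 209 211 177 106  93  77  94  95  98  96 100 100  94
   94 137 178 176 179 178 180 178]
 [207 206 209 209 210 209 213 188 114  92  76  94  96  89  78  79  78  76
   74 128 184 178 174 174 179 180]
 [208 211 208 208 208 197 175 139  68  65  65  85  87  75  78  79  81  78
   80 131 180 179 178 177 174 176]
 [195 168 175 176 175 176 178 183 155  63  64  77  77  77  76  78  79  78
   74 102 154 176 175 178 178 179]
 [173 177 177 175 176 176 176 175 182 186 152  75  76  82  85  86  87  93
   90 117 160 178 177 172 173 176]
 [173 171 176 176 176 176 175 177 174 174 174 177 175 178 178 177 175 177
  174 173 173 174 174 176 176 174]]
[  8   7  14  32 355] ((259.5252990722656, 164.40467834472656), (31.06438636779785, 12.226144790649414), 86.42366790771484)
[array([0.6545, 0.0807]), array([0.6654, 0.074 ]), array([0.6479, 0.0453]), array([0.6366, 0.0521])]
```

```bash
python3 - <<'E'
from h import *
import pickle
w=pickle.load(open("w1.pkl","rb"))
g=cv2.cvtColor(w["color"],cv2.COLOR_RGB2GRAY)
print(g[144:186,258:266].mean(1).round().astype(int))
a=onz(w,260.0,150,.01);b=onz(w,261.5,178,.01);print(a,b,np.linalg.norm(a-b),"10mm px",np.linalg.norm(proj(w,[.64,.06,.01])-proj(w,[.65,.06,.01])))
d=(a-b)/np.linalg.norm(a-b); print(d)
c=(a+b)/2; goto([c[0],c[1],.03],[d[1],-d[0]])
E
```

```text
[208 208 208 211 210  66  48 109 104 106 102 104 101  99  99  99  97  98
  98  97  98  98  96  96  92  89  83  82  82  80  77  77  77  76  75  84
 152 179 176 176 176 176]
[0.66052717 0.07557593 0.01      ] [0.6443607  0.04981426 0.01      ] 0.03041411399692862 10mm px 9.289837953321397
[0.53154494 0.84703009 0.        ]
shift [150.8   5.   -3.3] turn -3.2
```

```bash
python3 -m jog '40 5 -3 -3;80 5 -3 -3;120 5 -3 -3;145 5 -3 -3;160 5 -3 -3;170 5 -3 -3;175 5 -3 -3;175 5 -3 -3'
python3 -m jog '0 0 0 0;0 0 0 0;0 0 0 0;0 0 0 0;0 0 0 0;0 0 0 0;0 0 0 0;0 0 0 0' 0 40
python3 -m jog '-30 0 0 0;-60 0 0 0;-100 0 0 0;-140 0 0 0;-170 0 0 0;-170 0 0 0;-170 0 0 0;-170 0 0 0'
python3 - <<'E'
from h import *
import pickle
w=camera("wrist"); e,R,_=tool(); save(w,"w2.png",(160,150,360,350),3)
E
```

```text
time: 3.2
ee_pos: [0.6527, 0.0621, 0.0057]
tcp_rot: [127.4, 90.0, 5.1]
wrist_force: [0.1, -0.4, 0.6]
opening: 0.0339
time: 4.2
ee_pos: [0.653, 0.062, 0.0062]
tcp_rot: [125.2, 89.9, 2.8]
wrist_force: [-0.5, 0.3, 5.8]
opening: 0.008
time: 5.2
ee_pos: [0.6519, 0.0619, 0.1736]
tcp_rot: [-52.8, 89.9, -175.1]
wrist_force: [-0.4, -1.1, -0.4]
opening: 0.0086
```

View pics/w2.png

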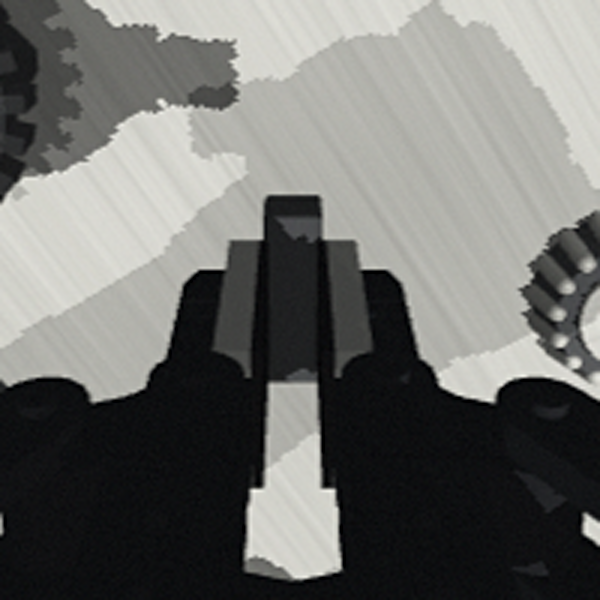

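```bash
python3 - <<'E'
from h import *
e,R,s=tool(); print(s["q"].round(1),R.round(2))
w=camera("wrist")
P=lambda x,y,z: proj(w,e+R@np.array([x,y,z])).round(1)
for dz in(0,.004,.008): print(dz,"far top",P(-.004,0,.016+dz),"far bot",P(.006,0,.016+dz),"near bot",P(.006,0,-.016+dz),"near top",P(-.004,0,-.016+dz))
print("TCP",P(0,0,0))
goto([.54,-.18,.2],[.99,.13])
E
```

```text
[  5.4  19.2  20.3  91.3  -0.  127.8] [[-0.    0.84 -0.54]
 [-0.   -0.54 -0.84]
 [-1.   -0.    0.  ]]
0 far top [255.1 275.7] far bot [255.2 265.3] near bot [255.1 212.5] near top [255.  220.1]
0.004 far top [255.1 282.1] far bot [255.2 271.5] near bot [255.2 219.4] near top [255.  227.5]
0.008 far top [255.1 288.5] far bot [255.2 277.6] near bot [255.2 226.3] near top [255.  234.7]
TCP [255.1 245. ]
shift [-25.7  34.9 264.4] turn -39.9
```

```bash
python3 -m jog '-20 10 40 -8;-25 18 90 -16;-26 25 140 -24;-26 35 190 -32;-26 35 235 -40;-26 35 264 -40;-26 35 264 -40;-26 35 264 -40'
python3 - <<'E'
from h import *
import pickle
w=camera("wrist"); e,R,s=tool(); pickle.dump((w,e,R),open("w3.pkl","wb"));print(e,R.round(3),s["q"].round(1))
print(proj(w,[.5335,-.136,.09]),proj(w,[.543,-.205,.09]))
save(w,"w3.png",(100,50,400,260),2.6)
E
```

```text
time: 6.3
ee_pos: [0.5408, -0.1794, 0.201]
tcp_rot: [-160.4, 90.0, 117.2]
wrist_force: [-0.2, 0.4, -0.4]
opening: 0.008
[ 0.54100483 -0.17906894  0.20103237] [[-0.     0.991  0.133]
 [ 0.     0.133 -0.991]
 [-1.    -0.    -0.   ]] [-18.3   7.2   9.1  91.9   0.   64. ]
[254.49660568 132.48154013] [254.94321405 210.39563667]
```

View pics/w3.png

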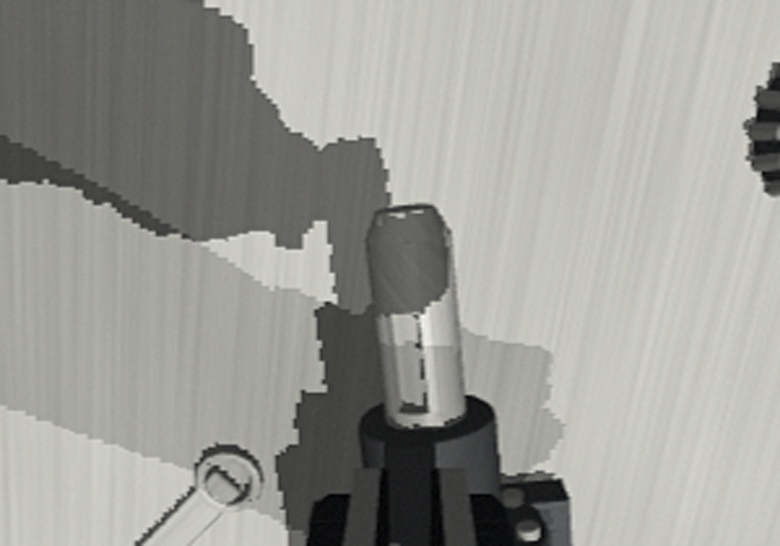

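```bash
python3 - <<'E'
from h import *
import pickle
w,e,R=pickle.load(open("w3.pkl","rb"))
g=cv2.cvtColor(w["color"],cv2.COLOR_RGB2GRAY)
for v in (150,158,172,176,184,190,196,202,206,208,210,212,214): print(v,g[v,240:286])
save(w,"w4.png",(230,165,290,220),12)
E
```

```text
150 [ 96  77  71  82  82  83  90  90  90  95  97  95  97  98 100  99 105 106
 105 104  99  96  96  97  95  93  92  91  90  87  83  73  99 121 149 206
 195 193 193 191 196 195 190 192 194 193]
158 [107  99  79  70  77  81  87  94  95  90  90  95  98  98  97 100 104 104
 104 104 105  98  97  97  98  98  95  91  89  88  86  75 111 142 137 168
 195 193 193 196 193 193 193 195 193 191]
172 [ 71  70  69  68  84  96 108 137 128 116 147 189 186 178 177 180 183 187
 189 160 113 187 234 230 225 204 193 194 188 180 178 176 160 154 139 126
 158 201 195 192 195 196 195 193 191 190]
176 [ 69  68  70  66  72  94 116 130 131 122 129 165 185 180 176 178 182 185
 184 186 153 138 214 229 228 217 194 194 192 183 178 174 170 157 141 129
 138 163 159 177 196 197 195 191 191 193]
184 [ 70  67  67  71  68  65  79  98 111 110 109 111 137 150 148 145 147 148
 154 157 158 127 138 205 200 197 183 165 164 160 155 152 147 139 140 138
 119 138 169 166 166 163 162 157 164 169]
190 [ 69  68  71  70  68  63  66  88 103 112 110 106 124 151 152 145 144 146
 147 151 153 125  87 165 204 199 190 170 167 162 158 153 150 14
[... 695 characters left out ...]
1  61  57
  61  58  59  59  61  64  98 163 194 189 177 164 164 159 158 154 151 146
 138 127  95  36  21  22  25  25  22  25]
210 [ 26  25  27  27  26  27  25  31  52  66  75 103 120 129 135 140 145 148
 154 159 157 166 172 179 189 191 190 183 174 169 161 158 156 151 151 120
  53  57  46  30  25  26  22  25  26  25]
212 [ 25  26  27  23  25  26  27  26  39  60  59  59  88 125 131 137 139 148
 146 151 154 159 167 175 189 190 186 183 184 181 145  54  59  59  60  54
  36  23  24  23  27  23  24  26  27  25]
214 [ 25  24  26  28  25  23  25  25  26  22  27  40  54  61  60  61  55 102
 124  61  62  59  61  57  56  55  58  58  58  54  47  42  37  22  22  24
  24  25  24  27  25  25  24  23  27  38]
```

View pics/w4.png

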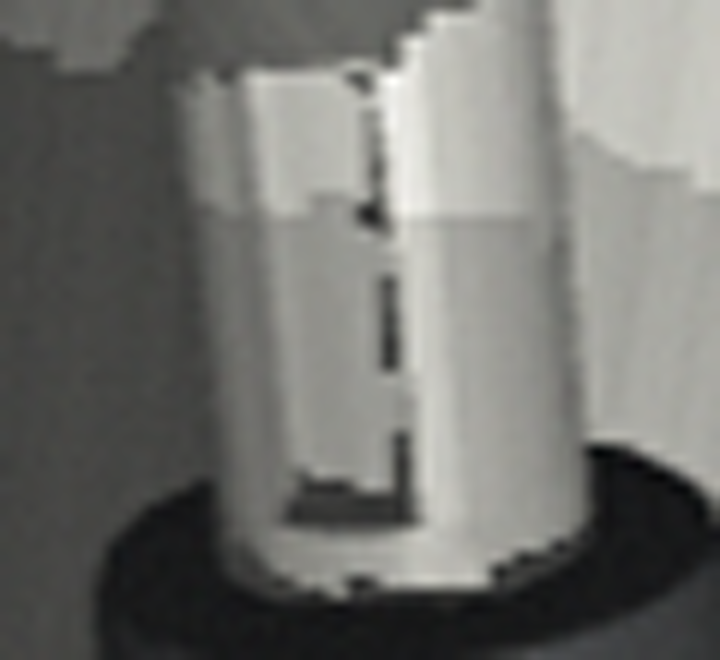

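```bash
python3 - <<'E'
from h import *
import pickle
w,e,R=pickle.load(open("w3.pkl","rb"))
rows=[(150,241.7,273.7),(158,242.3,274.5),(172,244.3,276.0),(184,246,277.5),(190,246.8,277.8),(202,248.2,278.6)]
P=[]
for v,a,b in rows:
    o,d1=ray(w,a,v);_,d2=ray(w,b,v); d=d1/np.linalg.norm(d1)+d2/np.linalg.norm(d2)
    P.append(o+d*(.09-o[2])/d[2])
P=np.array(P); k=np.polyfit(P[:,1],P[:,0],1); print(P.round(4),k, "resid",(np.polyval(k,P[:,1])-P[:,0]).round(4))
y=np.array([k[0],1,0]);y/=np.linalg.norm(y); print("ydir",y,np.degrees(np.arctan2(-y[0],y[1])))
S=onz(w,259.5,213.7,.104); f=onz(w,259,208.5,.103); print("shoulder top",S,"slot end",f)
tipt=onz(w,256.5,129.5,.0995); print("tip",tipt)
for q in(S,f,tipt): print("along y",np.dot(q-S,y))
print("R y",R[:,1],R[:,2])
E
```

```text
[[ 0.5381 -0.1502  0.09  ]
 [ 0.5396 -0.157   0.09  ]
 [ 0.5428 -0.169   0.09  ]
 [ 0.5456 -0.1796  0.09  ]
 [ 0.5469 -0.185   0.09  ]
 [ 0.5494 -0.196   0.09  ]] [-0.25135316  0.50030976] resid [-0.      0.0001  0.     -0.0002 -0.0001  0.0002]
ydir [-0.24377057  0.96983293  0.        ] 14.109189966254506
shoulder top [ 0.54661424 -0.20188801  0.104     ] slot end [ 0.54560599 -0.19761338  0.103     ]
tip [ 0.53469549 -0.1322242   0.0995    ]
along y 0.0
along y 0.0043914555376834315
along y 0.0704676972533109
R y [ 9.91102101e-01  1.33103726e-01 -1.55501189e-04] [ 1.33103677e-01 -9.91102077e-01 -2.90236106e-04]
```

The shaft axis is x = 0.5003 − 0.2514·y, a yaw of 14.1°. The slot is tilted about 0.33 rad toward −x. I'll move above it next.

```bash
cat >> h.py <<'E'
Y=np.array([-.2438,.9698,0]);X=np.array([.9698,.2438,0]);SH=np.array([.5509,-.2011,.09])
def sh(x,y,z): return SH+X*x/1e3+Y*y/1e3+np.array([0,0,z/1e3])
def where():
    e,R,s=tool(); d=(e-SH)*1e3
    return "TCP in shoulder %s  jaw ang %.2f F(shoulder) %s open %.4f t %.2f"%(np.array([d@X,d@Y,d[2]]).round(2),np.degrees(np.arctan2(R[1,1],R[0,1])),np.array([s["wrist_force"]@X,s["wrist_force"]@Y,s["wrist_force"][2]]).round(1),s["opening"],s["time"])
E
python3 - <<'E'
from h import *
goto(sh(-4.5,24.2,35),X)
E
```

```text
shift [76.  -0.3 -0.4] turn -6.5
```

```bash
python3 -m jog '20 0 0 -3;40 0 0 -6.5;60 0 0 -6.5;76 0 0 -6.5;76 0 0 -6.5;76 0 0 -6.5;76 0 0 -6.5;76 0 0 -6.5' - 110
python3 -c "from h import *;print(where());goto(sh(-4.5,24.2,35),X)"
python3 -m jog '3 0 0 0;6 0 0 0;9 0 0 0;11 0 0 0;12 0 0 0;13 0 0 0;14 0 0 0;14 0 0 0'
python3 -c "from h import *;print(where())"
```

```text
time: 7.35
ee_pos: [0.5409, -0.1798, 0.1259]
tcp_rot: [58.2, 89.9, -17.6]
wrist_force: [-0.1, -0.6, 0.2]
opening: 0.0048
TCP in shoulder [-4.51 23.06 35.89]  jaw ang 14.11 F(shoulder) [-0.3 -0.5  0.2] open 0.0048 t 7.35
shift [ 0.9  0.  -1.1] turn 0.0
time: 8.35
ee_pos: [0.5406, -0.1797, 0.1113]
tcp_rot: [-172.1, 90.0, 112.0]
wrist_force: [-0.1, 0.4, 0.7]
opening: 0.0047
TCP in shoulder [-4.74 23.24 21.25]  jaw ang 14.12 F(shoulder) [0.  0.4 0.7] open 0.0047 t 8.35
```

```bash
python3 - <<'E'
from h import *
w=camera("wrist"); g=cv2.cvtColor(w["color"],cv2.COLOR_RGB2GRAY)
h=cv2.cvtColor(cv2.imread("pics/w2.png"),cv2.COLOR_BGR2GRAY)[1::3,1::3]
for v in (216,222,228,236,250,270,282,290):
    print(v,g[v,228:288:2]); print("  w2",h[v-150,68:128:2])
E
```

```text
216 [73 74 68 71 72 69 60 63 64 65 34 26 25 26 25 24 24 23 25 33 73 70 71 69
 65 65 64 63 59 55]
  w2 [213 210 176 183 180 178 179 167 176 174  99  22  24  24  26  25  24  22
  23  60 178 178 176 176 177 178 177 168 175 181]
222 [73 73 70 73 66 70 60 62 65 65 24 28 30 29 27 29 30 28 29 25 74 71 70 69
 65 67 64 64 63 54]
  w2 [176 178 179 180 178 182 181 176 180 174  17  27  53  54  57  57  56  58
  55  44 182 175 177 176 173 173 178 179 176 167]
228 [70 70 71 69 70 71 58 64 64 66 27 29 31 28 28 27 30 30 26 23 72 72 68 69
 66 65 65 62 61 67]
  w2 [177 173 174 175 179 182 180 183 181 185  20  31  32  32  52  79  60  76
  79  67 181 179 176 178 178 179 176 175 177 178]
236 [ 71  74  70  70  70  67  63  62  61  62  64   3  13  29  28  26  30  17
   8  64  62  62  61  62  65  65  63 101 127 133]
  w2 [183 179 182 181  58  64  64  66  66  17  12  30  30  31  32  33  32  32
  32   9  15  67  68  67  68  65 179 180 175 179]
250 [15 17 14 15 19 63 62 60 61 62 51 11 11 28 30 30 29 14 11 37 62 64 61 59
 60 22 20 19 16 14]
  w2 [17 19 18 68 65 66 66 68 56 12  8 33 30 31 29 33 34 31 29 10 12 43 67 65
 64 66 67 25 19 18]
270 [13 11 12 13 14 11 13 13 71 73 22 11 21 77 73 76 78 30 13 16 75 73 17 10
 12 12  8 10 13 15]
  w2 [16 12 14 14 13 24 76 71 11 16  8 28 34 29 33 32 32 32 29  7 17 14 68 77
 30 11 15 15 14 13]
282 [15 13 11 14 13 14 15 15 12 10 11 13 16 22 24 26 24 17 12 12 12 15 10 13
 14 14 12 12 13 13]
  w2 [ 17  15  12  11  17  11  16  13  15  17  18 185 176 171 173 172 171 176
 181  34  13  16  16  14  17  16  11  16  12  15]
290 [17 10 12 10 13 13 15 14 12 12 14 12 42 67 68 68 71 57 14 13 12 12 11  9
 13 10 11 14 12 15]
  w2 [ 13  15  12  16  11  16  13  15  16  14  76 179 177 172 176 176 167 172
 174  98  14  15  12  13  11  14  15  12  19  12]
```

```bash
python3 - <<'E'
from h import *
w=camera("wrist"); g=cv2.convertScaleAbs(w["color"],alpha=2.0); w=dict(w,color=g); save(w,"w5.png",(205,165,315,300),5)
E
```

```text
(no output)
```

View pics/w5.png

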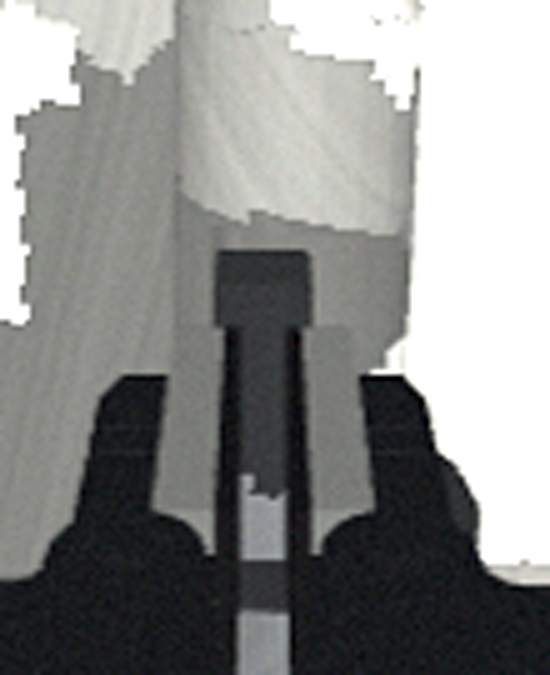

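```bash
python3 -m jog '0.5 0 0 0;1 0 0 0;1.4 0 0 0;1.7 0 0 0;2 0 0 0;2 0 0 0;2 0 0 0;2 0 0 0' - 80
python3 -c "from h import *;print(where())"
python3 -m jog '0.3 0 0 0;.6 0 0 0;.8 0 0 0;1 0 0 0;1 0 0 0;1 0 0 0;1 0 0 0;1 0 0 0'
python3 -c "from h import *;print(where())"
```

```text
time: 9.45
ee_pos: [0.5406, -0.1797, 0.1093]
tcp_rot: [-75.2, 90.0, -151.0]
wrist_force: [-0.3, 0.4, -0.1]
opening: 0.004
TCP in shoulder [-4.75 23.22 19.26]  jaw ang 14.12 F(shoulder) [-0.2  0.5 -0.1] open 0.0040 t 9.45
time: 10.45
ee_pos: [0.5406, -0.1797, 0.1083]
tcp_rot: [-81.4, 90.0, -157.2]
wrist_force: [-0.3, 0.2, 0.1]
opening: 0.0046
TCP in shoulder [-4.73 23.22 18.28]  jaw ang 14.12 F(shoulder) [-0.2  0.3  0.1] open 0.0046 t 10.45
```

```bash
python3 -m jog '0.3 0 0 0;.6 0 0 0;.8 0 0 0;1 0 0 0;1 0 0 0;1 0 0 0;1 0 0 0;1 0 0 0'
python3 -c "from h import *;print(where())"
python3 -m jog '0.3 0 0 0;.6 0 0 0;.8 0 0 0;1 0 0 0;1 0 0 0;1 0 0 0;1 0 0 0;1 0 0 0'
python3 -c "from h import *;print(where())"
```

```text
time: 11.45
ee_pos: [0.5406, -0.1797, 0.1073]
tcp_rot: [-121.2, 90.0, 162.9]
wrist_force: [-0.3, 0.9, -1.1]
opening: 0.0046
TCP in shoulder [-4.73 23.24 17.29]  jaw ang 14.12 F(shoulder) [-0.1  1.  -1.1] open 0.0046 t 11.45
time: 12.45
ee_pos: [0.5407, -0.1797, 0.1063]
tcp_rot: [-129.8, 90.0, 154.3]
wrist_force: [-0.4, -1.0, -0.7]
opening: 0.0048
TCP in shoulder [-4.72 23.26 16.26]  jaw ang 14.12 F(shoulder) [-0.7 -0.9 -0.7] open 0.0048 t 12.45
```

```bash
python3 -m jog '0.2 0 0 0;.4 0 0 0;.6 0 0 0;.8 0 0 0;1 0 0 0;1 0 0 0;1 0 0 0;1 0 0 0'
python3 -c "from h import *;print(where())"
python3 -m jog '0 .3 0 0;0 .6 0 0;0 .8 0 0;0 1 0 0;0 1.2 0 0;0 1.5 0 0;0 1.5 0 0;0 1.5 0 0'
python3 -c "from h import *;print(where())"
```

```text
time: 13.45
ee_pos: [0.5407, -0.1797, 0.1056]
tcp_rot: [65.5, 90.0, -10.4]
wrist_force: [-2.0, 1.9, 5.7]
opening: 0.0046
TCP in shoulder [-4.65 23.22 15.56]  jaw ang 14.12 F(shoulder) [-1.5  2.3  5.7] open 0.0046 t 13.45
time: 14.45
ee_pos: [0.5409, -0.1797, 0.1055]
tcp_rot: [-86.5, 89.9, -162.5]
wrist_force: [-8.7, -1.3, 8.7]
opening: 0.0047
TCP in shoulder [-4.46 23.23 15.52]  jaw ang 14.09 F(shoulder) [-8.7  0.9  8.7] open 0.0047 t 14.45
```

```bash
python3 -m jog '0 .5 0 0;0 1 0 0;0 1.5 0 0;0 2 0 0;0 2.5 0 0;0 2.5 0 0;0 2.5 0 0;0 2.5 0 0' - 100
python3 -c "from h import *;print(where())"
python3 -m jog '0 .2 0 0;0 .4 0 0;0 .6 0 0;0 .8 0 0;0 1 0 0;0 1.2 0 0;0 1.2 0 0;0 1.2 0 0'
python3 -c "from h import *;print(where())"
```

```text
time: 15.45
ee_pos: [0.5413, -0.1796, 0.1055]
tcp_rot: [-89.3, 89.6, -165.2]
wrist_force: [-20.0, -4.0, 13.9]
opening: 0.0049
TCP in shoulder [-4.04 23.23 15.51]  jaw ang 14.04 F(shoulder) [-20.4   1.   13.9] open 0.0049 t 15.45
time: 16.45
ee_pos: [0.5415, -0.1795, 0.1055]
tcp_rot: [-89.5, 89.5, -165.5]
wrist_force: [-25.1, -5.7, 16.4]
opening: 0.0045
TCP in shoulder [-3.85 23.26 15.53]  jaw ang 14.02 F(shoulder) [-25.7   0.6  16.4] open 0.0045 t 16.45
```

```bash
python3 -m jog '-.5 0 0 0;-1 0 0 0;-1.5 0 0 0;-1.5 0 0 0;-1.5 0.5 0 0;-1.5 1 0 0;-1.5 1 0 0;-1.5 1 0 0'
python3 -c "from h import *;print(where())"
python3 -m jog '0 .2 0 0;0 .4 0 0;0 .6 0 0;0 .8 0 0;0 1 0 0;0 1 0 0;0 1 0 0;0 1 0 0'
python3 -c "from h import *;print(where())"
```

```text
time: 17.45
ee_pos: [0.5416, -0.1795, 0.1057]
tcp_rot: [-92.8, 89.4, -168.8]
wrist_force: [-26.6, -6.5, 9.4]
opening: 0.004
TCP in shoulder [-3.76 23.25 15.68]  jaw ang 14.00 F(shoulder) [-27.4   0.2   9.4] open 0.0040 t 17.45
time: 18.45
ee_pos: [0.5417, -0.1794, 0.1057]
tcp_rot: [-92.6, 89.3, -168.6]
wrist_force: [-30.0, -7.4, 11.1]
opening: 0.0045
TCP in shoulder [-3.61 23.28 15.69]  jaw ang 13.98 F(shoulder) [-30.9   0.1  11.1] open 0.0045 t 18.45
```

```bash
python3 -m jog '-.5 0 0 0;-1 0 0 0;-1.5 0 0 0;-1.5 0.2 0 0;-1.5 0.4 0 0;-1.5 0.6 0 0;-1.5 0.8 0 0;-1.5 0.8 0 0'
python3 -c "from h import *;print(where())"
```

```text
time: 19.45
ee_pos: [0.5418, -0.1793, 0.1059]
tcp_rot: [-94.5, 89.1, -170.5]
wrist_force: [-29.9, -9.1, 4.7]
opening: 0.0047
TCP in shoulder [-3.5  23.31 15.87]  jaw ang 13.96 F(shoulder) [-31.2  -1.6   4.7] open 0.0047 t 19.45
```

```bash
python3 -m jog '0 .2 0 0;0 .4 0 0;0 .6 0 0;0 .8 0 0;0 1 0 0;0 1.2 0 0;0 1.2 0 0;0 1.2 0 0'
python3 -c "from h import *;print(where())"
```

```text
time: 20.45
ee_pos: [0.5427, -0.1791, 0.1058]
tcp_rot: [-94.4, 89.1, -170.5]
wrist_force: [-31.8, -10.3, 5.0]
opening: 0.0048
TCP in shoulder [-2.62 23.31 15.78]  jaw ang 13.95 F(shoulder) [-33.3  -2.3   5. ] open 0.0048 t 20.45
```

```bash
python3 -m jog '0 .2 0 0;0 .4 0 0;0 .6 0 0;0 .8 0 0;0 1 0 0;0 1.2 0 0;0 1.4 0 0;0 1.4 0 0'
python3 -c "from h import *;print(where())"
python3 -m jog '0 .2 0 0;0 .4 0 0;0 .6 0 0;0 .8 0 0;0 .8 0 0;0 .8 0 0;0 .8 0 0;0 .8 0 0'
python3 -c "from h import *;print(where())"
```

```text
time: 21.45
ee_pos: [0.5437, -0.1789, 0.1056]
tcp_rot: [-94.6, 89.1, -170.7]
wrist_force: [-31.9, -9.7, 3.4]
opening: 0.0046
TCP in shoulder [-1.53 23.32 15.6 ]  jaw ang 13.95 F(shoulder) [-33.3  -1.6   3.4] open 0.0046 t 21.45
time: 22.45
ee_pos: [0.5443, -0.1787, 0.1055]
tcp_rot: [-94.6, 89.0, -170.6]
wrist_force: [-33.2, -10.5, 3.7]
opening: 0.0051
TCP in shoulder [-0.98 23.31 15.47]  jaw ang 13.94 F(shoulder) [-34.8  -2.1   3.7] open 0.0051 t 22.45
```

```bash
python3 -m jog '0 .2 0 0;0 .4 0 0;0 .6 0 0;0 .8 0 0;0 1 0 0;0 1.2 0 0;0 1.3 0 0;0 1.3 0 0'
python3 -c "from h import *;print(where())"
```

```text
time: 23.45
ee_pos: [0.5452, -0.1785, 0.1052]
tcp_rot: [-94.8, 89.0, -170.9]
wrist_force: [-34.4, -11.6, 3.6]
opening: 0.0047
TCP in shoulder [2.00e-02 2.33e+01 1.52e+01]  jaw ang 13.93 F(shoulder) [-36.2  -2.9   3.6] open 0.0047 t 23.45
```

```bash
python3 -m jog '0 .3 0 0;0 .5 0 0;0 .5 0 0;0 0 0 0;0 -2 0 0;0 -4 0 0;0 -6 0 0;0 -7.5 0 0'
python3 -c "from h import *;print(where())"
python3 -m jog '.4 0 0 0;.8 0 0 0;1.2 0 0 0;1.6 0 0 0;2 0 0 0;2.4 0 0 0;2.8 0 0 0;2.8 0 0 0'
python3 -c "from h import *;print(where())"
```

```text
time: 24.45
ee_pos: [0.5446, -0.1786, 0.107]
tcp_rot: [-110.3, 89.8, 173.8]
wrist_force: [-2.9, -0.1, -1.2]
opening: 0.0045
TCP in shoulder [-0.66 23.35 17.01]  jaw ang 14.09 F(shoulder) [-2.8  0.6 -1.2] open 0.0045 t 24.45
time: 25.45
ee_pos: [0.5447, -0.1786, 0.1053]
tcp_rot: [-92.3, 89.9, -168.2]
wrist_force: [-8.1, -3.1, 1.7]
opening: 0.0046
TCP in shoulder [-0.55 23.29 15.26]  jaw ang 14.10 F(shoulder) [-8.6 -1.   1.7] open 0.0046 t 25.45
```

```bash
python3 -m jog '.3 -.4 0 0;.6 -.8 0 0;.9 -1 0 0;1.2 -1 0 0;1.5 -1 0 0;1.5 -1 0 0;1.5 -1 0 0;1.5 -1 0 0'
python3 -c "from h import *;print(where())"
python3 -c "
from h import *
w=camera('wrist'); g=cv2.convertScaleAbs(w['color'],alpha=2.0); save(dict(w,color=g),'w6.png',(205,165,315,300),5)"
```

```text
time: 26.45
ee_pos: [0.5446, -0.1787, 0.1048]
tcp_rot: [14.1, 90.0, -61.8]
wrist_force: [-7.0, 0.5, 7.1]
opening: 0.0043
TCP in shoulder [-0.66 23.25 14.81]  jaw ang 14.12 F(shoulder) [-6.6  2.2  7.1] open 0.0043 t 26.45
```

View pics/w6.png

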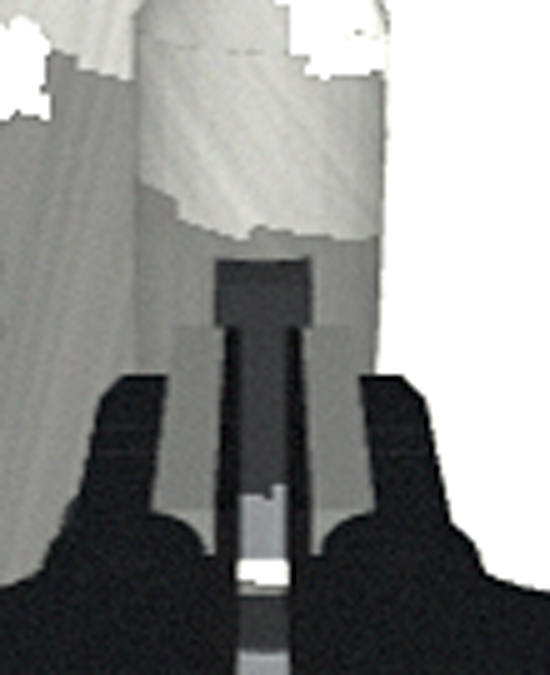

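```bash
python3 -m jog '.5 0 0 0;1 0 0 0;1.5 0 0 0;2 0 0 0;2.5 0 0 0;2.5 0 0 0;2.5 0 0 0;2.5 0 0 0'
python3 -c "from h import *;print(where())"
```

```text
time: 27.5
ee_pos: [0.5447, -0.1787, 0.1047]
tcp_rot: [52.1, 89.9, -23.8]
wrist_force: [-11.5, 1.8, 22.0]
opening: 0.0049
TCP in shoulder [-0.56 23.2  14.66]  jaw ang 14.12 F(shoulder) [-10.8   4.6  22. ] open 0.0049 t 27.50
```

```bash
python3 -m jog '-1 0 0 0;-2 0 0 0;-3 0 0 0;-3.3 0 0 0;-3.3 0 0 0;-3.3 0 0 0;-3.3 0 0 0;-3.3 0 0 0' 0.3 
python3 -m jog '-20 0 0 0;-50 0 0 0;-80 0 0 0;-80 0 0 0;-80 0 0 0;-80 0 0 0;-80 0 0 0;-80 0 0 0'
python3 -c "
from h import *
print(where())
w=camera('wrist'); import pickle; pickle.dump(w,open('w7.pkl','wb'));save(w,'w7.png',(220,140,300,220),8)
w=camera('side'); save(w,'s7.png',(250,125,295,175),8)"
```

```text
time: 28.5
ee_pos: [0.5447, -0.1787, 0.1048]
tcp_rot: [-124.4, 90.0, 159.7]
wrist_force: [-0.4, 1.1, 0.5]
opening: 0.0259
time: 29.5
ee_pos: [0.5446, -0.1786, 0.1844]
tcp_rot: [-121.6, 90.0, 162.5]
wrist_force: [0.5, 0.3, 0.6]
opening: 0.0256
TCP in shoulder [-0.64 23.33 94.4 ]  jaw ang 14.12 F(shoulder) [0.6 0.2 0.6] open 0.0256 t 29.50
```

View pics/w7.png

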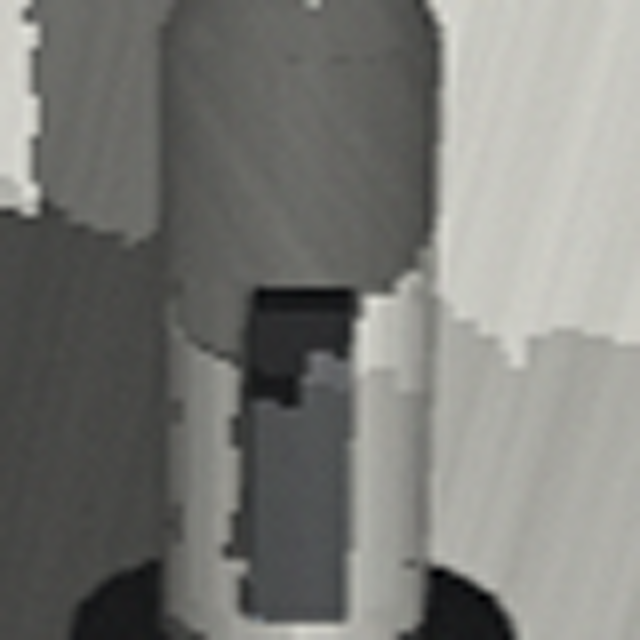

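The key sits in the slot, centred on the shaft's top line: key at columns 250–350, shaft edges at 165 and 428. Next is the gear.

```bash
python3 -c "from h import *;goto([.512,.235,.20],[.992,.125])"
```

```text
shift [ -15.4   69.2 -409.2] turn 6.9
```

```bash
python3 -m jog '-15 0 -50 0;-15 10 -110 0;-15 20 -170 2;-15 30 -230 4;-15 40 -290 7;-15 55 -350 7;-15 69 -409 7;-15 69 -409 7' 1 80
python3 - <<'E'
from h import *
import pickle
w=camera("wrist"); e,R,_=tool(); pickle.dump((w,e,R),open("w8.pkl","wb")); print(e)
print(proj(w,[.509,.27,.072]),proj(w,[.509,.24,.072]))
p=proj(w,[.509,.255,.072]).astype(int); save(w,"w8.png",(max(p[0]-75,0),max(p[1]-75,0),p[0]+75,p[1]+65),4); print(p-75)
E
```

```text
time: 30.6
ee_pos: [0.5112, 0.2384, 0.1991]
tcp_rot: [-114.4, 90.0, 163.0]
wrist_force: [-0.0, -0.4, 1.0]
opening: 0.0853
[0.5113807  0.23652089 0.19932998]
[258.60213824 144.07531096] [254.34475741 176.14436963]
[181  85]
```

View pics/w8.png

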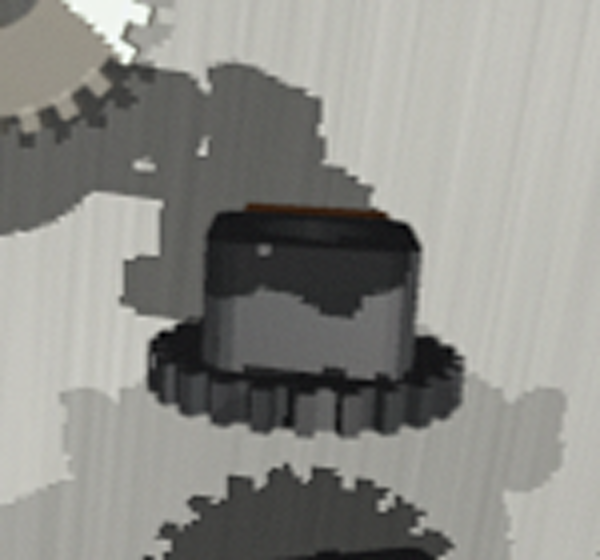

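The wrist crop shows the boss end's top edge from (205,240) to (420,248) and the disc junction from (202,365) to (414,378). The teeth reach rows 330–435.

```bash
python3 - <<'E'
from h import *
import pickle
w,e,R=pickle.load(open("w8.pkl","rb"))
f=lambda u,v:(181+u/4,85+v/4)
for z in(.060,.066,.072):
    A,B,C,D=[onz(w,*f(*p),z) for p in((205,242),(420,248),(203,362),(414,375))]
    print(z,A[:2].round(4),B[:2].round(4),np.linalg.norm(A-B).round(4),"junction",C[:2].round(4),D[:2].round(4),np.linalg.norm(C-D).round(4))
    d=B-A; print("  xdir end",np.degrees(np.arctan2(d[1],d[0])).round(2), "xdir j",np.degrees(np.arctan2((D-C)[1],(D-C)[0])).round(2),"ydir",np.degrees(np.arctan2(*((A+B-C-D)[:2]*[-1,1]))).round(2))
# disc: left/right extremes at z=.047 (max width), teeth bottom (top of the disc) at z=.0865
for p in((148,365),(465,372)): print("disc",onz(w,*f(*p),.047)[:2].round(4), onz(w,*f(*p),.06)[:2].round(4))
print("disc -y face top",onz(w,*f(315,435),.0865)[:2].round(4),"boss-side top of disc",onz(w,*f(318,392),.0865)[:2].round(4),"end mid",onz(w,*f(312,245),.072)[:2].round(4))
E
```

```text
0.06 [0.485  0.2635] [0.5351 0.2686] 0.0503 junction [0.4876 0.2345] [0.5386 0.2379] 0.0511
  xdir end 5.85 xdir j 3.8 ydir 5.77
0.066 [0.4854 0.2646] [0.5344 0.2696] 0.0493 junction [0.4879 0.2362] [0.5378 0.2395] 0.05
  xdir end 5.85 xdir j 3.8 ydir 5.77
0.072 [0.4858 0.2657] [0.5337 0.2706] 0.0482 junction [0.4882 0.2379] [0.537  0.2411] 0.0489
  xdir end 5.85 xdir j 3.8 ydir 5.77
disc [0.4733 0.2282] [0.4745 0.232 ]
disc [0.5529 0.2368] [0.5507 0.2402]
disc -y face top [0.5155 0.2285] boss-side top of disc [0.5148 0.2385] end mid [0.5096 0.2681]
```

```bash
python3 -c "
from h import *
a=np.radians(5.6);goto([.5111,.2531,.030],[np.cos(a),np.sin(a)])"
```

```text
shift [169.3   1.9 -16.5] turn 1.7
```

```bash
python3 -m jog '0 2 -16.5 1.7;40 2 -16.5 1.7;80 2 -16.5 1.7;115 2 -16.5 1.7;140 2 -16.5 1.7;155 2 -16.5 1.7;165 2 -16.5 1.7;169 2 -16.5 1.7' 1
python3 -m jog '0 0 0 0;0 0 0 0;0 0 0 0;0 0 0 0;0 0 0 0;0 0 0 0;0 0 0 0;0 0 0 0' 0 80
python3 -c "from h import *;e,R,s=tool();print(where(),e,R.round(3)[:,1])"
```

```text
time: 31.65
ee_pos: [0.5121, 0.2512, 0.0309]
tcp_rot: [106.6, 90.0, 22.0]
wrist_force: [-0.0, -0.0, 0.7]
opening: 0.0855
time: 32.65
ee_pos: [0.5123, 0.2517, 0.0318]
tcp_rot: [113.1, 89.9, 28.5]
wrist_force: [-0.6, -0.1, 6.0]
opening: 0.0494
TCP in shoulder [ 72.94 448.54 -58.2 ]  jaw ang 5.43 F(shoulder) [-0.6  0.1  6. ] open 0.0494 t 32.65 [0.51227767 0.25170065 0.03179982] [0.996 0.095 0.001]
```

```bash
python3 -m jog '-10 0 0 0;-30 0 0 0;-60 0 0 0;-90 0 0 0;-90 0 0 0;-90 0 0 0;-90 0 0 0;-90 0 0 0'
python3 -c "from h import *;print(where());goto(sh(-.7,125,25),X)"
```

```text
time: 33.65
ee_pos: [0.5114, 0.2512, 0.1197]
tcp_rot: [-69.8, 89.9, -154.4]
wrist_force: [0.2, -0.8, -3.5]
opening: 0.049
TCP in shoulder [ 71.93 448.26  29.67]  jaw ang 5.42 F(shoulder) [-0.  -0.8 -3.5] open 0.0490 t 33.65
shift [  4.9 -22.9 330.5] turn -8.7
```

```bash
python3 -m jog '0 -2 30 -2;0 -6 80 -4;0 -10 140 -6;0 -14 200 -8.7;0 -18 255 -8.7;0 -21 300 -8.7;0 -23 330 -8.7;0 -23 330 -8.7'
python3 -m jog '0 0 0 0;0 0 0 0;0 0 0 0;0 0 0 0;0 0 0 0;0 0 0 0;0 0 0 0;0 0 0 0'
python3 - <<'E'
from h import *
import pickle
print(where());goto(sh(-.7,105,-15.2),X)
w=camera("wrist");e,R,_=tool();pickle.dump((w,e,R),open("w9.pkl","wb"))
g=cv2.cvtColor(w["color"],cv2.COLOR_RGB2GRAY)
for v in range(150,330,8): print(v,g[v,190:325:5])
E
```

```text
time: 34.65
ee_pos: [0.5198, -0.0811, 0.1203]
tcp_rot: [-89.6, 90.0, -165.7]
wrist_force: [0.7, 0.9, -3.6]
opening: 0.0492
time: 35.65
ee_pos: [0.5201, -0.0793, 0.1208]
tcp_rot: [65.1, 90.0, -10.8]
wrist_force: [-1.2, 0.0, -3.4]
opening: 0.0491
TCP in shoulder [ -0.21 125.59  30.81]  jaw ang 14.11 F(shoulder) [-1.2  0.3 -3.4] open 0.0491 t 35.65
shift [46.  -0.5 20.6] turn 0.0
150 [117 117 122 122 118 120 122 119 115 116 120 121 113 117 117 116 120 219
 221 218 215 215 222 215 217 217 219]
158 [123 117 118 122 119 121 119 118 115 114 121 115 117 117 113 218 219 220
 218 219 216 220 215 219 216 217 219]
166 [124 120 120 118 119 120 121 118 119 117 121 114 119 120 116 109 219 218
 219 217 214 222 216 216 218 218 215]
174 [121 123 120 116 120 119 119 118 115 120 117 114 118 117 114 103 222 214
 220 218 220 213 217 217 215 218 215]
182 [190 194 201 193 168 233 128 197  93 201  96 173  74 190 187 185 188 186
 183 212 223 217 217 219 219 209 215]
190 [195 188 190 194 192 191 188 190 190 190 183 188 187 183 188 188 181 185
 186 185 216 216 215 217 217 215 214]
198 [194 190 190 192 189 188 1
[... 927 characters left out ...]
 [54 10 30 30 33 34 33 33 32 33 33 34 33 31 32 36 32 32 32 32 33 34 35 34
 31 32 11]
278 [66 12 31 30 34 32 32 35 33 33 32 34 33 33 34 35 33 34 31 35 33 35 31 32
 32 30 13]
286 [16 13 31 32 34 33 32 33 34 33 34 35 34 33 34 33 33 33 33 32 34 35 34 32
 30 29 14]
294 [13 16 31 29 31 34 33 33 32 33 30 33 33 33 33 30 31 31 30 33 32 31 32 30
 31 28 15]
302 [12 17 30 28 33 34 33 34 34 34 34 30 31 36 34 30 32 32 35 32 33 36 32 30
 32 26 18]
310 [15 17 27 31 31 33 32 34 34 32 31 32 33 33 32 32 32 32 32 32 33 35 32 33
 29 21 15]
318 [16 15 27 29 32 32 30 33 31 30 31 32 33 34 33 33 33 32 32 31 33 32 33 82
 27 28 13]
326 [16 15 30 32 28 27 27 28 29 28 30 27 28 28 29 29 25 28 25 29 27 28 25 26
 73 55 17]
```

```bash
python3 - <<'E'
from h import *
import pickle
w,e,R=pickle.load(open("w9.pkl","rb"))
g=cv2.cvtColor(w["color"],cv2.COLOR_RGB2GRAY)
P=lambda x,z: proj(w,e+R@np.array([x,0,z])/1e3).round(1)
for dz in(-18,-16.5,-15): print(dz,"top",P(-40.2,dz),"bottom",P(9.8,dz))
print("rows at 245-270",[(v,int(g[v,245:270].mean())) for v in list(range(206,216))+list(range(252,264))+list(range(316,345))])
E
```

```text
-18 top [255.5 252.1] bottom [256.  205.2]
-16.5 top [255.5 255.6] bottom [256.  207.8]
-15 top [255.6 259.1] bottom [256.  210.4]
rows at 245-270 [(206, 187), (207, 143), (208, 19), (209, 26), (210, 28), (211, 29), (212, 28), (213, 28), (214, 28), (215, 30), (252, 28), (253, 28), (254, 28), (255, 29), (256, 33), (257, 32), (258, 33), (259, 32), (260, 33), (261, 33), (262, 33), (263, 32), (316, 33), (317, 32), (318, 32), (319, 32), (320, 28), (321, 27), (322, 27), (323, 27), (324, 27), (325, 28), (326, 28), (327, 28), (328, 27), (329, 28), (330, 27), (331, 27), (332, 27), (333, 28), (334, 27), (335, 28), (336, 27), (337, 29), (338, 37), (339, 36), (340, 39), (341, 39), (342, 23), (343, 16), (344, 14)]
```

```bash
python3 -m jog '10 -.3 0 0;20 -.5 0 0;30 -.5 3 0;40 -.5 8 0;46 -.5 14 0;46 -.5 20 0;46 -.5 20 0;46 -.5 20 0'
python3 -m jog '0 0 0 0;0 0 0 0;0 0 0 0;0 0 0 0;0 0 0 0;0 0 0 0;0 0 0 0;0 0 0 0'
python3 -c "from h import *;print(where());goto(sh(-.7,95,-15.2),X)"
```

```text
time: 36.7
ee_pos: [0.5247, -0.0989, 0.0752]
tcp_rot: [70.4, 90.0, -5.5]
wrist_force: [-0.4, 0.1, -4.6]
opening: 0.0491
time: 37.7
ee_pos: [0.5245, -0.0988, 0.0748]
tcp_rot: [-111.9, 90.0, 172.3]
wrist_force: [0.3, 0.4, -4.0]
opening: 0.0494
TCP in shoulder [ -0.7  105.63 -15.22]  jaw ang 14.12 F(shoulder) [ 0.4  0.3 -4. ] open 0.0494 t 37.70
shift [-0.  -0.  10.6] turn 0.0
```

```bash
python3 -m jog '0 0 3 0;0 0 6 0;0 0 9 0;0 0 12 0;0 0 14 0;0 0 16 0;0 0 17 0;0 0 17 0'
python3 -c "from h import *;print(where())"
python3 -m jog '0 0 1 0;0 0 2 0;0 0 3 0;0 0 4 0;0 0 5 0;0 0 5 0;0 0 5 0;0 0 5 0'
python3 -c "from h import *;print(where())"
```

```text
time: 38.7
ee_pos: [0.5286, -0.1153, 0.0748]
tcp_rot: [-116.7, 90.0, 167.4]
wrist_force: [0.0, -0.1, -4.2]
opening: 0.0491
TCP in shoulder [ -0.7   88.62 -15.21]  jaw ang 14.12 F(shoulder) [ 0.  -0.1 -4.2] open 0.0491 t 38.70
time: 39.7
ee_pos: [0.5298, -0.1201, 0.0748]
tcp_rot: [-175.8, 90.0, 108.3]
wrist_force: [-0.1, -0.3, -4.2]
opening: 0.0493
TCP in shoulder [ -0.69  83.68 -15.22]  jaw ang 14.12 F(shoulder) [-0.2 -0.3 -4.2] open 0.0493 t 39.70
```

```bash
python3 -m jog '0 0 1 0;0 0 2 0;0 0 3 0;0 0 4 0;0 0 5 0;0 0 6 0;0 0 7 0;0 0 7 0'
python3 -c "from h import *;print(where())"
python3 -m jog '0 0 2 0;0 0 4 0;0 0 6 0;0 0 8 0;0 0 10 0;0 0 11 0;0 0 11 0;0 0 11 0'
python3 -c "from h import *;print(where())"
```

```text
time: 40.7
ee_pos: [0.5315, -0.127, 0.0747]
tcp_rot: [-110.3, 90.0, 173.8]
wrist_force: [-0.4, 0.0, -3.8]
opening: 0.0493
TCP in shoulder [ -0.71  76.57 -15.26]  jaw ang 14.11 F(shoulder) [-0.4  0.1 -3.8] open 0.0493 t 40.70
time: 41.7
ee_pos: [0.5342, -0.1376, 0.0748]
tcp_rot: [-125.1, 90.0, 159.1]
wrist_force: [0.1, -0.0, -4.1]
opening: 0.049
TCP in shoulder [ -0.7   65.68 -15.23]  jaw ang 14.12 F(shoulder) [ 0.1 -0.  -4.1] open 0.0490 t 41.70
```

```bash
python3 -m jog '0 0 1 0;0 0 2 0;0 0 3 0;0 0 4 0;0 0 5 0;0 0 5 0;0 0 5 0;0 0 5 0'
python3 -c "from h import *;print(where())"
python3 -m jog '0 0 .5 0;0 0 1 0;0 0 1.5 0;0 0 2 0;0 0 2.5 0;0 0 3 0;0 0 3 0;0 0 3 0'
python3 -c "from h import *;print(where())"
```

```text
time: 42.7
ee_pos: [0.5355, -0.1425, 0.0748]
tcp_rot: [38.3, 90.0, -37.6]
wrist_force: [-0.2, -1.0, -4.9]
opening: 0.0494
TCP in shoulder [ -0.67  60.64 -15.2 ]  jaw ang 14.12 F(shoulder) [-0.4 -1.  -4.9] open 0.0494 t 42.70
time: 43.7
ee_pos: [0.5362, -0.1453, 0.0748]
tcp_rot: [-155.7, 90.0, 128.4]
wrist_force: [-0.2, -0.2, -4.5]
opening: 0.0491
TCP in shoulder [ -0.69  57.66 -15.21]  jaw ang 14.12 F(shoulder) [-0.3 -0.1 -4.5] open 0.0491 t 43.70
```

```bash
python3 -m jog '0 0 1 0;0 0 2 0;0 0 3 0;0 0 4 0;0 0 5 0;0 0 6 0;0 0 7 0;0 0 7 0'
python3 -c "from h import *;print(where())"
python3 -m jog '0 0 1 0;0 0 2 0;0 0 3 0;0 0 4 0;0 0 5 0;0 0 6 0;0 0 6 0;0 0 6 0'
python3 -c "from h import *;print(where())"
```

```text
time: 44.7
ee_pos: [0.5379, -0.1522, 0.0748]
tcp_rot: [3.5, 90.0, -72.4]
wrist_force: [-0.0, -0.0, -4.3]
opening: 0.0493
TCP in shoulder [ -0.7   50.56 -15.21]  jaw ang 14.11 F(shoulder) [-0.  -0.  -4.3] open 0.0493 t 44.70
time: 45.7
ee_pos: [0.5394, -0.1579, 0.0748]
tcp_rot: [-170.3, 90.0, 113.8]
wrist_force: [-0.1, -0.3, -4.5]
opening: 0.049
TCP in shoulder [ -0.67  44.66 -15.23]  jaw ang 14.12 F(shoulder) [-0.2 -0.3 -4.5] open 0.0490 t 45.70
```

```bash
python3 -m jog '0 0 1 0;0 0 2 0;0 0 3 0;0 0 4 0;0 0 5 0;0 0 6 0;0 0 7 0;0 0 7 0'
python3 -c "from h import *;print(where())"
python3 -m jog '0 0 1 0;0 0 2 0;0 0 3 0;0 0 4 0;0 0 5 0;0 0 6 0;0 0 7 0;0 0 7 0'
python3 -c "from h import *;print(where())"
python3 -m jog '0 0 .5 0;0 0 1 0;0 0 1.5 0;0 0 2 0;0 0 3 0;0 0 4 0;0 0 4 0;0 0 4 0'
python3 -c "from h import *;print(where())"
```

```text
time: 46.7
ee_pos: [0.5411, -0.1648, 0.0748]
tcp_rot: [-129.2, 90.0, 154.9]
wrist_force: [-0.2, -0.4, -4.9]
opening: 0.0494
TCP in shoulder [ -0.69  37.58 -15.25]  jaw ang 14.11 F(shoulder) [-0.3 -0.3 -4.9] open 0.0494 t 46.70
time: 47.7
ee_pos: [0.5428, -0.1716, 0.0748]
tcp_rot: [-109.5, 90.0, 174.6]
wrist_force: [-0.3, 0.5, -3.5]
opening: 0.049
TCP in shoulder [ -0.69  30.57 -15.23]  jaw ang 14.11 F(shoulder) [-0.1  0.6 -3.5] open 0.0490 t 47.70
time: 48.7
ee_pos: [0.5437, -0.1755, 0.0748]
tcp_rot: [-52.0, 90.0, -127.8]
wrist_force: [-0.4, 0.1, -4.5]
opening: 0.0491
TCP in shoulder [ -0.7   26.6  -15.24]  jaw ang 14.12 F(shoulder) [-0.4  0.2 -4.5] open 0.0491 t 48.70
```

```bash
python3 -m jog '0 0 .5 0;0 0 1 0;0 0 1.5 0;0 0 2 0;0 0 2.5 0;0 0 3 0;0 0 3.5 0;0 0 3.5 0'
python3 -c "from h import *;print(where())"
python3 -m jog '0 0 .4 0;0 0 .8 0;0 0 1.2 0;0 0 1.6 0;0 0 2 0;0 0 2 0;0 0 2 0;0 0 2 0'
python3 -c "from h import *;print(where())"
```

```text
time: 49.7
ee_pos: [0.5446, -0.1789, 0.0748]
tcp_rot: [-31.0, 90.0, -106.9]
wrist_force: [-0.5, -0.8, -4.9]
opening: 0.0494
TCP in shoulder [ -0.67  23.1  -15.23]  jaw ang 14.12 F(shoulder) [-0.6 -0.7 -4.9] open 0.0494 t 49.70
time: 50.7
ee_pos: [0.5449, -0.1801, 0.0748]
tcp_rot: [-176.0, 89.9, 108.1]
wrist_force: [-2.1, 5.8, -1.6]
opening: 0.0491
TCP in shoulder [ -0.69  21.87 -15.2 ]  jaw ang 14.14 F(shoulder) [-0.6  6.1 -1.6] open 0.0491 t 50.70
```

```bash
python3 -m jog '0 0 .5 0;0 0 1 0;0 0 1.5 0;0 0 2 0;0 0 2 0;0 0 2 0;0 0 2 0;0 0 2 0'
python3 -c "from h import *;print(where())"
python3 -m jog '0 0 -.5 0;0 0 -1 0;0 0 -1.5 0;0 0 -2 0;0 0 -2.5 0;0 0 -2.5 0;0 0 -2.5 0;0 0 -2.5 0'
python3 -c "from h import *;print(where())"
```

```text
time: 51.7
ee_pos: [0.5449, -0.1801, 0.0748]
tcp_rot: [-177.7, 89.7, 106.5]
wrist_force: [-5.4, 16.8, 2.4]
opening: 0.0489
TCP in shoulder [ -0.73  21.87 -15.18]  jaw ang 14.20 F(shoulder) [-1.1 17.6  2.4] open 0.0489 t 51.70
time: 52.7
ee_pos: [0.5449, -0.1801, 0.0748]
tcp_rot: [175.8, 90.0, 100.0]
wrist_force: [-2.8, 4.9, -1.7]
opening: 0.049
TCP in shoulder [ -0.67  21.84 -15.21]  jaw ang 14.13 F(shoulder) [-1.5  5.4 -1.7] open 0.0490 t 52.70
```

```bash
python3 -m jog '0 0 -.5 0;0 0 -.5 0;0 0 -.5 0;0 0 -.5 0;0 0 -.5 0;0 0 -.5 0;0 0 -.5 0;0 0 -.5 0' 1
python3 -m jog '-5 0 0 0;-20 0 0 0;-45 0 0 0;-75 0 0 0;-110 0 0 0;-120 0 0 0;-120 0 0 0;-120 0 0 0'
python3 - <<'E'
from h import *
import pickle
print(where())
w=camera("wrist");pickle.dump(w,open("w10.pkl","wb")); s=camera("side"); pickle.dump(s,open("s10.pkl","wb"))
g=cv2.cvtColor(w["color"],cv2.COLOR_RGB2GRAY)
for n,p in(("shoulder",(0,0,25)),("disc front top",(0,0,39.5)),("disc back top",(0,10,39.5)),("boss end top",(0,40,25)),("boss L",(-25,40,20)),("boss R",(25,40,20))): print(n,proj(w,sh(*p)).round(1))
for v in range(90,250,5): print(v,g[v,200:316:4])
E
```

```text
time: 53.7
ee_pos: [0.5448, -0.1798, 0.0748]
tcp_rot: [-136.0, 90.0, 148.1]
wrist_force: [-0.2, 0.9, -1.1]
opening: 0.0852
time: 54.7
ee_pos: [0.5445, -0.1797, 0.1936]
tcp_rot: [-122.2, 89.9, 161.9]
wrist_force: [0.5, -0.2, -0.6]
opening: 0.0855
TCP in shoulder [ -1.    22.34 103.58]  jaw ang 14.12 F(shoulder) [ 0.5 -0.3 -0.6] open 0.0855 t 54.70
shoulder [257.7 221.7]
disc front top [257.7 229.6]
disc back top [257.8 217.3]
boss end top [257.8 173.1]
boss L [225.4 171.4]
boss R [290.2 171.5]
90 [103 107 108 106 103 206 204 199 206 203 200 205 200 199 210 201 204 202
 200 197 201 197 200 200 197 199 192 192 198]
95 [105 107 109 107 108 106 106 101  95 203  91 109 107  98 144 204 197 203
 201 195 208 200 202 201 196 197 196 198 197]
100 [105 108 109 107 107 107 105 106 107 101 175 110 110 104 101 104 156 201
 204 199 203 199 202 201 198 189 193 198 194]
105 [104 107 108 105 107 107 103 108 106 107 105 106 104 108 104 106 104 154
 199 200 197 203 200 197 198 194 194 199 193]
110 [106 108 107 108 105 108 101 107 104 104 107 105 102 110 106 102 104 151
 194 206 201 202 202 196 196 197 20
[... 2631 characters left out ...]
 57  55  27  67  50  70  89  91  94  51
  83  70  43  68  46  61  65 173 172 169 201]
225 [ 71  71  68  71  72  72  73  75  60  53  64  66  49  71  88  89  93  51
  81  66  40  63 186 150 171 173 174 165 203]
230 [ 68  70  68  69  72  74  71  72  37  47  56  60  65  72  87  88  81  68
  70  68  60 154 174 167 165 172 169 204 205]
235 [ 70  71  70  68  70  73  72  73  37  47  55  59  71  72  80  86  80  70
  70  66  59 180 169 165 167 206 199 200 203]
240 [ 71  71  41  45  44  57  57  58  35  48  57  66  66  73  82  82  73  72
  68  66  58  73  70  69 106 104 198 203 203]
245 [ 71  72  27  25  26  28  28  23  40  48  58  63  67  76  81  79  76  76
  71  65  56  63  61  24  26  26  23 204 202]
```

```bash
python3 -c "from h import *;print(where());print(bot.job_done())"
```

```text
TCP in shoulder [ -1.05  22.38 103.52]  jaw ang 14.12 F(shoulder) [ 0.9  0.9 -1.1] open 0.0855 t 54.80
the job is handed in; nothing more can be done
None
```

The key is in the shaft's slot and the gear is on over it, home against the shoulder; I let go of both and handed the job in at 54.8 s.

- **Key:** I gripped the short key with the finger tips and lowered it into the slot, which was turned about 0.33 rad. I pushed it sideways to turn the shaft upright, with wrist readings up to about 36 N. It bottomed at about the expected height under 22 N down, and I let go. A close picture then showed it centred on the shaft's top line to about 0.25 mm.
- **Gear:** I took it by the boss and slid it on without noticeable force until a hard stop. The stop did not move when I pushed to 17.6 N.
- **Last checks:**
  - After letting go and lifting clear, the gear's edges in the wrist camera matched the expected home position to about a pixel (roughly 1 mm).
  - The wrist force read about zero, and nothing was touching the arm.
- **Disagreements:**
  - The stop came about 1.6 mm past my estimate of the shoulder. I put that down to camera and grasp offset.
  - The wrist camera and the jaws disagreed sideways by about 1 mm.
- **Not checked:**
  - The key can't be seen once the gear is over it, so I did not confirm its final position.
  - I did not check the other bench parts for movement afterwards.

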